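# Start a restored radio from zero volts on the variable transformer

## Task

Power up the radio on test from zero volts: wind the variable transformer's black handwheel anticlockwise (seen from above) right back to its zero stop, and with it there press the outlet bar's red rocker switch fully over to on. Only then wind the wheel clockwise until the red pointer on its far rim stands on the strip of yellow tape stuck to the scale, and leave it there. Keep everything else on the bench where it stands, and do not tip the glass valves.

Things in the scene. Friction and masses are not known exactly. Their poses are not given: they have to be found in the camera images.
- variac: Bench variable transformer, fixed: upright blue drum on a grey foot 172 mm across, a white scale collar (150 mm across, 113 to 160 mm above the bench) round its top, the black handwheel above; 221 mm high. Origin: on the wheel's axis, at bench level; +x points roughly away from the robot. A socket with its plug (-x side) and a lead (+x side) reach out to 103 and 117 mm from the axis, below 95 mm.
- wheel_grip (a point): On the wheel's vertical axis, 202 mm above the bench, in the middle of its upright hub: a fluted black cylinder 40 mm across, its top 19 mm above this point, its straight part going 25 mm below it. Round it is a shallow dish, its outer rim 132 mm across and 12 mm thick; rim top 21 mm, dish floor 33 mm below this point. The hub can be pinched from above at any yaw.
- pointer_tip (a point): Lower tip of the red pointer, a strip 8 mm wide (4.5 mm at its tip) that is fixed to the wheel's rim and bent down outside the scale collar: 79 mm from the wheel's axis, 140 mm above the bench. It goes round with the wheel.
- tape_mark (a point): The mark to reach: a strip of yellow tape 12.5 mm wide, 40 mm high, stuck upright on the white collar's far side. The point is on the strip's middle line, 79 mm from the wheel's axis and 140 mm above the bench, so that pointer_tip meets it when the pointer is on the middle of the tape.
- zero_mark (a point): Where pointer_tip is when the wheel is at its zero stop (79 mm from the axis, 140 mm above the bench); on the scale it is the thickest and longest black tick.
- wheel (a joint): Handwheel angle in rad: 0 at the zero stop, growing clockwise seen from above, 5.4 at the upper stop. It has about 0.1 N m of brush friction, no spring, and stays where it is left. The start varies from 0.6 to 1.4; the tape lies between 1.3 and 2.4.
- outlet_bar: White outlet bar fixed to the bench, 200 mm long (its x axis), 62 mm wide, 48 mm high, with two round sockets; a black plug in the one at its +x end rises to 79 mm above the bench. The red rocker switch is at its -x end. Origin: centre of its underside, at bench level; +x points roughly away from the robot.
- rocker_on_end (a point): Where to press: top face of the rocker's on-half (its +x half, beside a green dot), 13 mm from the hinge, which lies across the bar 66 mm from its centre towards -x. Off: this half slopes up towards +x, the point about 61 mm above the bench. On: it lies level, 56 mm up and proud of all round it except the other half, which then stands up. Rocker 36 x 25 mm.
- rocker (a joint): Rocker angle in rad: 0 off, 0.44 fully on (on-half down level, against its stop). It is stiff, about 5 N at rocker_on_end, has no spring and stays where it is left, so press it right down.
- valve_a: Glass radio valve standing upright on its black base, 35 mm across, 85 mm high; origin at the centre of its underside. Bystander between the transformer and the bar.
- valve_b: The same, 78 mm high, farther from the robot. Bystander.
- tub: Closed snap-lid tub, 116 x 86 x 48 mm, blue lid; origin at the centre of its underside. Bystander.
- tape_reel: Tape reel lying flat, 177 mm across, 13 mm high; origin at the centre of its underside. Bystander.
- multimeter: Yellow hand multimeter lying on its back, 150 x 74 x 43 mm; origin at the centre of its underside. Bystander.
- screwdriver: Screwdriver lying on the bench, 200 mm long (its x axis). Bystander.
- dust_brush: Brush lying on the bench, 170 mm long (its x axis). Bystander.
- cleaner: Spray can with a green label, 52 mm across, 165 mm high; origin at the centre of its underside. Bystander.
Things that resemble listed ones, but are neither listed nor needed, are in the scene too. Leave any orange look-alike of the outlet_bar alone.

How it is judged:
By the outcome, as a careful person would: the job done as asked, in the order asked, and still so for the second after the job is handed in, with the robot touching nothing.
It also fails if it takes over 64 s, if anything falls off the work surface, if the arm or the gripper's body presses on something with over 40 N, if the wrist force passes 120 N, or if a joint passes its speed limit or range.

## Robot

A 6-joint arm with a two-finger parallel gripper is mounted at the origin on the work surface. World frame = base frame: x ahead of the robot, y to its left, z up, the work surface at z = 0. Lengths are in m, angles in rad, forces in N, time in s.
With the tool pointing down it reaches from about 0.425 to 0.95 m from the base axis. Payload 3.5 kg.
Tool frame: the origin (TCP) lies on the centre line of the jaws, within the pads' length; the fingertips stand tip_extent ahead of it and the grasp point (between the pads) lies 2 mm behind it (tip_extent is the distance from the TCP to the fingertips, in m); z points along the fingers, y is the direction in which the jaws open and shut (so a half turn about z gives the same grasp; the last joint's range is limited). The gripper opens to 85 mm and grips with 20 to 120 N. Pads are 22 mm wide; open, the fingers measure 114 mm over their backs; the gripper's body (76 mm by 85 mm) begins 54 mm behind the grasp point. The pads swing forward as they close: fully open they stand 13 mm farther back than shut.
Start: joints at [0.952, 0.286, 1.577, -0, 1.279, -0.15], TCP at [0.305, 0.602, 0.248] pointing down, gripper open.
Joint ranges: [-2.77, 2.77], [-0.9, 2.22], [0.21, 2.48], [-1.53, 4.67], [0.24, 2.81], [-2.84, 2.84]. Speed limits (rad/s): [2.79, 2.79, 3.14, 3.14, 3.14, 3.14].

## Interface

Orientations are given as a unit quaternion [x, y, z, w].
In Python, from plant import * gives the robot as it stands.
- The arm moves only by the shell command python3 -m crank 'ROWS' [FORCE]. ROWS is JSON, a list of rows, each a list of 7 numbers: the gripper's target within -1 to 1 (shut at 1, half-way at 0, fully open at -1), then the shift along the tool's x, y, z in cm, then the turn, a rotation vector about the tool's x, y, z in degrees. In form: [[fingers, tx, ty, tz, wx, wy, wz], ...]. A call has 1 to 5 rows; each row shifts and turns the commanded pose from where the row before left it, along the tool's axes as they then stand; what a row does not reach is not made up. A row lasts 1/10 s, in which the tool goes at most 50 mm and 8.59 degrees, less where a joint would pass 70% of its speed; a pose out of reach is approached as far as the arm can. A call is refused whole if a number of a shift passes 5 or a number of a turn 8.59, either way. A call with a gripper value outside its range is refused whole. The fingers move at their own pace and stop on an object; FORCE is the grip in N (left out, the last holds). Time passes only in rows, so rows that do not move let the fingers close. It gives the time, the measured TCP pose, the force and the opening at its end, in the units of the state.
- get_state(): the state, without advancing time (a new reading comes with each control period).
- read_camera(name): name is "scene" or "top" or "wrist"; returns a dict with "color" (420x560x3 uint8, red, green, blue), "vfov" (degrees; the focal length in pixels is half the picture's height over the tangent of half this angle, whatever the lens; pixels are square), "cx", "cy" (the principal point, pixels), "cam_to_world" (4x4, takes a point from camera to world coordinates). Camera axes: x right, y up, looking along -z (the intrinsics and any distortion apply to the point x, -y, -z); pixel columns grow to the right and rows downward; lengths in m; the calibration is good to about 2 mm. A picture is of the moment at which its call begins. There is no depth.
- sign_off(): hands the job in, once; it reports no verdict.
Trained networks look in the newest picture that a camera, given by its name, has taken for a name from the list of things; names that differ only in an ending like _2 or _b are one class to them, and where a whole thing is asked for, a point or a joint stands for the part that bears it (a point fixed in the world has none). Each returns a list of dicts, best first, with "p" (0 to 1); they miss things now and then, are a little off and sometimes report something else, mostly with a low value. They report only what shows in the picture. A call takes as long as a camera call. They do not tell look-alikes from the thing itself.
- trace(thing, camera): "pixels" (420x560 bool, what is visible of it) and "location" ([column, row] in pixels, amid what is visible of it).
- place_of(thing, camera): "location" ([column, row] in pixels: a listed point, or the origin of a listed thing).
The state is a dict: "time": time; "qpos": joint angles; "dq": joint speeds; "joint_efforts": joint torques, N m; "eef_pos": TCP position; "tcp_rot": TCP orientation; "contact_force": force on the tool from outside, world axes, zero at the start; "wrist_torque": the same for the moment, N m; "opening": opening from 0.0 (shut) to 1.0 (fully open).
Only numpy, scipy, OpenCV 4.12 (cv2) and the standard library are available. Lean on these libraries where they do the work, as an engineer would, in place of code of your own. Each camera call takes 0.05 s, during which the arm holds its last target.

## Working session

There is one attempt and no reset: what is moved stays moved. The work goes in short steps, Python scripts to look and compute and a shell command to move; the robot and the scene stay as the last step left them, time stands still between calls to the robot, and variables do not carry over. Pictures are saved under pics/ and viewed, and the job is handed in when it is done.

```bash
ls; mkdir -p pics
python3 - <<'E'
from plant import *
import cv2
s=get_state();print({k:s[k] for k in('time','eef_pos','tcp_rot','opening','contact_force')}); print([k for k in globals() if 'tip' in k])
for n in("scene","top","wrist"):
    r=read_camera(n);cv2.imwrite(f"pics/a_{n}.png",r["color"][...,::-1]);print(n,r["vfov"],r["cx"],r["cy"],[k for k in r]);print(r["cam_to_world"])
    for t in("wheel_grip","pointer_tip","tape_mark","zero_mark","outlet_bar","rocker_on_end","valve_a","cleaner","variac"):
        print(t,[(round(float(d["p"]),2),[round(float(v)) for v in d["location"]]) for d in place_of(t,n)])
E
```

```text
pics
{'time': 0.0, 'eef_pos': array([0.30460076, 0.60166411, 0.24693388]), 'tcp_rot': array([ 2.32286996e-01,  9.72646562e-01, -1.10525456e-03, -4.42735756e-04]), 'opening': 0.9998986687326621, 'contact_force': array([-0.17214061, -0.72683737, -0.66616946])}
['tip_extent']
scene 48.85612824919336 274.3776925150437 210.7547795241313 ['color', 'vfov', 'cx', 'cy', 'cam_to_world']
[[ 0.89104935 -0.27595095  0.36039163  1.0493616 ]
 [ 0.45364126  0.5142585  -0.72783776 -1.04690307]
 [ 0.01551307  0.81202788  0.58341244  0.96923956]
 [ 0.          0.          0.          1.        ]]
wheel_grip [(0.91, [302, 157])]
pointer_tip [(0.7, [320, 180])]
tape_mark []
zero_mark []
outlet_bar [(0.69, [257, 284]), (0.63, [108, 306])]
rocker_on_end [(0.5, [93, 284])]
valve_a [(0.76, [308, 251]), (0.69, [242, 235])]
cleaner [(0.56, [256, 343])]
variac [(0.8, [300, 212]), (0.54, [328, 184])]
top 52.97204780060455 278.9966768258414 212.893947174262 ['color', 'vfov', 'cx', 'cy', 'cam_to_world']
[[ 2.11546727e-02  9.93442221e-01 -1.12361173e-01  3.94314686e-01]
 [-9.99776133e-01  2.10662333e-02 -1.97444768
[... 351 characters left out ...]
7])]
rocker_on_end [(0.67, [434, 331]), (0.47, [338, 220])]
valve_a [(0.57, [280, 179]), (0.56, [337, 222]), (0.55, [278, 249])]
cleaner [(0.75, [399, 170]), (0.35, [341, 203])]
variac [(0.8, [214, 220])]
wrist 63.840730343978386 282.89835698485996 212.18599107558762 ['color', 'vfov', 'cx', 'cy', 'cam_to_world']
[[ 4.52746823e-01 -8.45821089e-01 -2.82147125e-01  2.33082932e-01]
 [ 8.91638891e-01  4.29706669e-01  1.42591255e-01  6.38609819e-01]
 [ 6.33811177e-04 -3.16131088e-01  9.48715307e-01  3.74545814e-01]
 [ 0.00000000e+00  0.00000000e+00  0.00000000e+00  1.00000000e+00]]
wheel_grip []
pointer_tip []
tape_mark []
zero_mark []
outlet_bar []
rocker_on_end []
valve_a []
cleaner []
variac []
```

View pics/a_scene.png

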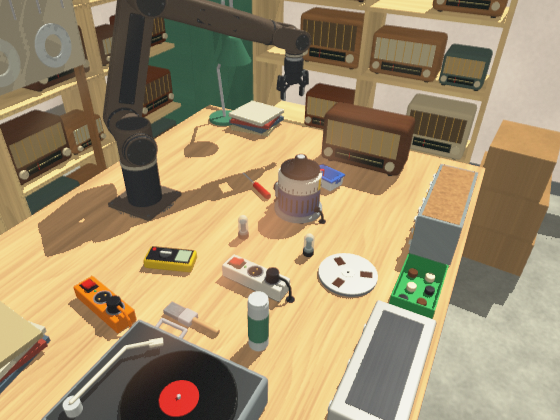

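View pics/a_top.png

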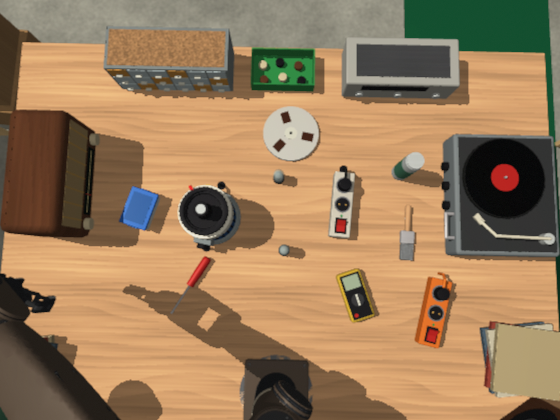

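View pics/a_wrist.png

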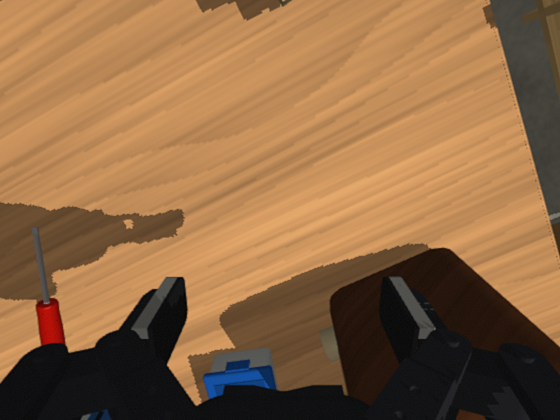

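```bash
cat > h.py <<'E'
from plant import *
import cv2, numpy as np
from scipy.spatial.transform import Rotation as R
def proj(r,p):
    M=np.linalg.inv(r["cam_to_world"]);f=210/np.tan(np.radians(r["vfov"])/2)
    q=M[:3,:3]@np.array(p)+M[:3,3];return np.array([r["cx"]+f*q[0]/-q[2],r["cy"]-f*q[1]/-q[2]])
def ray(r,px):
    f=210/np.tan(np.radians(r["vfov"])/2);M=r["cam_to_world"]
    d=M[:3,:3]@np.array([(px[0]-r["cx"])/f,-(px[1]-r["cy"])/f,-1]);return M[:3,3],d
def atz(r,px,z):
    o,d=ray(r,px);return o+d*(z-o[2])/d[2]
def tool(dw):  # world shift -> tool cm
    return R.from_quat(get_state()["tcp_rot"]).inv().apply(dw)*100
def crop(r,x0,y0,x1,y1,k,name):
    c=r["color"][y0:y1,x0:x1,::-1];cv2.imwrite("pics/"+name,cv2.resize(c,None,fx=k,fy=k,interpolation=cv2.INTER_CUBIC))
E
python3 - <<'E'
from h import *
print(tip_extent)
t=read_camera("top");crop(t,160,150,380,270,3.6,"b_top.png")
def best(n,c): 
    return [(round(float(d["p"]),2),d["location"]) for d in place_of(n,c)]
for n,z in (("wheel_grip",.202),("pointer_tip",.14),("zero_mark",.14),("tape_mark",.14),("outlet_bar",0),("rocker_on_end",.061),("variac",0),("valve_a",0)):
    for p,l in best(n,"top"): print("top",n,p,np.round(l),atz(t,l,z).round(3))
s=read_camera("scene");crop(s,200,140,350,310,3.5,"b_scene.png")
for n,z in (("wheel_grip",.202),("pointer_tip",.14),("zero_mark",.14),("tape_mark",.14),("outlet_bar",0),("rocker_on_end",.061),("variac",0),("valve_a",0),("cleaner",0)):
    for p,l in best(n,"scene"): print("scene",n,p,np.round(l),atz(s,l,z).round(3))
E
```

```text
0.017
top wheel_grip 0.58 [202. 210.] [0.523 0.207 0.202]
top wheel_grip 0.52 [403. 232.] [ 0.475 -0.327  0.202]
top pointer_tip 0.58 [194. 190.] [0.587 0.244 0.14 ]
top zero_mark 0.6 [175. 211.] [0.526 0.293 0.14 ]
top zero_mark 0.47 [281. 248.] [ 0.43  -0.005  0.14 ]
top tape_mark 0.56 [397. 172.] [ 0.65  -0.331  0.14 ]
top tape_mark 0.44 [193. 187.] [0.594 0.246 0.14 ]
top outlet_bar 0.78 [342. 205.] [ 0.571 -0.194  0.   ]
top outlet_bar 0.69 [426. 309.] [ 0.258 -0.454  0.   ]
top rocker_on_end 0.57 [436. 333.] [ 0.196 -0.461  0.061]
top rocker_on_end 0.41 [340. 219.] [ 0.523 -0.18   0.061]
top variac 0.81 [212. 220.] [0.516 0.213 0.   ]
top valve_a 0.68 [281. 246.] [ 0.439 -0.007  0.   ]
top valve_a 0.54 [280. 178.] [0.656 0.002 0.   ]
top valve_a 0.28 [405. 235.] [ 0.482 -0.392  0.   ]
scene pointer_tip 0.94 [322. 175.] [0.584 0.256 0.14 ]
scene outlet_bar 0.72 [258. 285.] [ 0.578 -0.191  0.   ]
scene outlet_bar 0.63 [107. 307.] [ 0.25  -0.464  0.   ]
scene outlet_bar 0.34 [257. 342.] [ 0.674 -0.376  0.   ]
scene rocker_on_end 0.51 [240. 262.] [ 0.515 -0.189  0.061]
scene variac 0.8 [300. 212.] [0.535 0.196 0.   ]
scene valve_a 0.74 [308. 254.] [0.653 0.001 0.   ]
scene valve_a 0.54 [242. 234.] [ 0.416 -0.008  0.   ]
scene valve_a 0.45 [347. 274.] [ 0.793 -0.029  0.   ]
scene cleaner 0.69 [259. 341.] [ 0.677 -0.371  0.   ]
```

View pics/b_top.png

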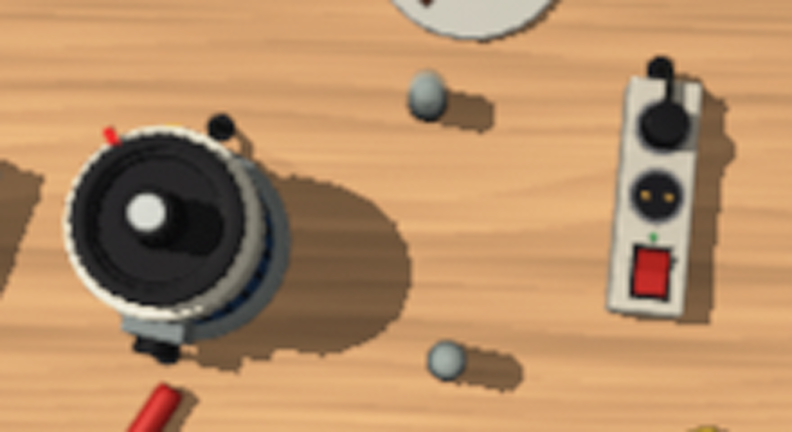

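View pics/b_scene.png

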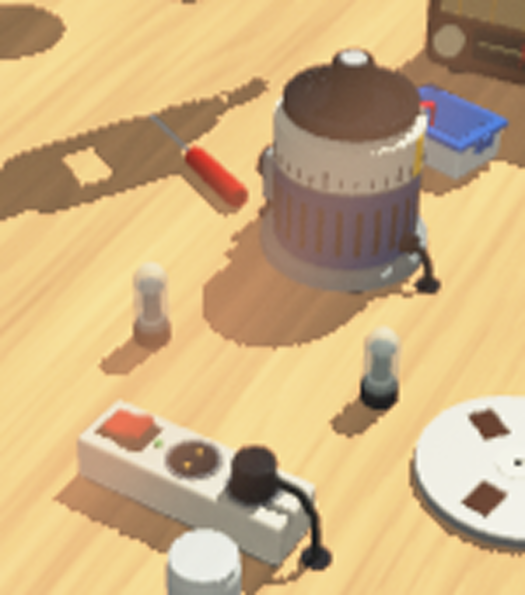

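The candidates for the bar are the white one at top (342,207), rocker (341,225), and the orange look-alike at (430,312), rocker (432,335). The white bar is the right one: the crop shows its green dot on the far side of the red rocker. There is only one variac, with its hub at (201,209). The screwdriver, tub and radio knobs look nothing like it. In scene, the yellow tape shows at about (320,184) and the pointer at (322,171). Next I'll go to a far-side view with the wrist camera.

```bash
python3 -m crank '[[-1,-4.5,-1.35,-0.5,0,0,0],[-1,-4.5,-1.35,-0.5,0,0,0],[-1,-4.5,-1.35,-0.5,0,0,0],[-1,-4.5,-1.35,-0.5,0,0,0],[-1,-4.5,-1.35,-0.5,0,0,0]]'
python3 -m crank '[[-1,-4.5,-1.35,-0.5,0,0,0],[-1,-4.5,-1.35,-0.5,0,0,0],[-1,-4.5,-1.35,0,0,0,0],[-1,-4.5,-1.35,0,0,0,0],[-1,-4.5,-1.35,0,0,0,0]]'
python3 -m crank '[[-1,-4.5,-1.35,0,0,0,0],[-1,-4.5,-1.35,0,0,0,0],[-1,0,0,0,0,0,8.5],[-1,0,0,0,0,0,8.5],[-1,0,0,0,0,0,8.5]]'
for i in 1 2 3; do python3 -m crank '[[-1,0,0,0,0,0,8.5],[-1,0,0,0,0,0,8.5],[-1,0,0,0,0,0,8.5],[-1,0,0,0,0,0,8.5],[-1,0,0,0,0,0,8.5]]'; done
python3 - <<'E'
from h import *
s=get_state();print(s["time"],s["qpos"].round(2))
t=read_camera("wrist");cv2.imwrite("pics/c.png",t["color"][...,::-1]);print(t["cam_to_world"])
for n in("pointer_tip","tape_mark","zero_mark","wheel_grip"): print(n,[(round(float(d["p"]),2),np.round(d["location"],1)) for d in place_of(n,"wrist")])
E
```

```text
time: 2.95
eef_pos: [0.4763, 0.4389, 0.2737]
tcp_rot: [0.232, 0.973, 0.0, 0.0]
contact_force: [0.7, 0.9, 0.4]
opening: 1.001
time: 3.45
eef_pos: [0.6466, 0.2769, 0.2836]
tcp_rot: [0.232, 0.973, 0.0, 0.0]
contact_force: [0.4, 1.2, -0.3]
opening: 0.994
time: 3.95
eef_pos: [0.7139, 0.2129, 0.2829]
tcp_rot: [0.444, 0.896, -0.0, -0.0]
contact_force: [-0.7, 0.4, 0.4]
opening: 0.997
time: 4.45
eef_pos: [0.7135, 0.2137, 0.2832]
tcp_rot: [0.739, 0.674, -0.0, -0.0]
contact_force: [-0.4, -1.2, 0.3]
opening: 1.003
time: 4.95
eef_pos: [0.7135, 0.2137, 0.2832]
tcp_rot: [0.933, 0.361, -0.0, -0.0]
contact_force: [-0.7, -0.0, 0.1]
opening: 1.003
time: 5.45
eef_pos: [0.7135, 0.2137, 0.2832]
tcp_rot: [1.0, -0.002, -0.0, 0.0]
contact_force: [-0.0, 0.3, 0.2]
opening: 1.001
5.45 [ 0.16  0.42  1.34 -0.    1.38  1.73]
[[-4.72335630e-03  9.49122706e-01  3.14871050e-01  7.95088525e-01]
 [-9.99988817e-01 -4.40816657e-03 -1.71312187e-03  2.13172040e-01]
 [-2.37958830e-04 -3.14875620e-01  9.49132913e-01  4.09403590e-01]
 [ 0.00000000e+00  0.00000000e+00  0.00000000e+00  1.00000000e+00]]
pointer_tip [(0.91, array([249.2, 330.7]))]
tape_mark [(0.56, array([295.9, 317.4]))]
zero_mark [(0.8, array([209.4, 382.1]))]
wheel_grip []
```

View pics/c.png

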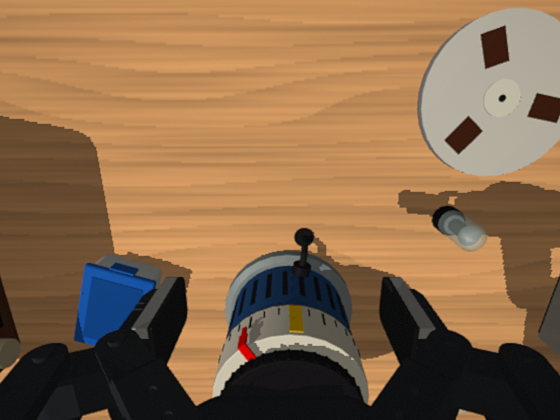

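Run:
```python
from h import *
t=read_camera("wrist");s=read_camera("scene");T=read_camera("top")
# axis from hub top: triangulate
import itertools
A=[];b=[]
for r,px in((T,(201.1,208.9)),(s,(301,156.6))):
    o,d=ray(r,px);d/=np.linalg.norm(d);P=np.eye(3)-np.outer(d,d);A.append(P);b.append(P@o);print(o+d*(.221-o[2])/d[2])
print(np.linalg.solve(sum(A),sum(b)))
c=(.524,.208)
for ax in (c,):
  im=t["color"][250:420,200:380,::-1].copy();k=4.4;im=cv2.resize(im,None,fx=k,fy=k,interpolation=cv2.INTER_CUBIC)
  for z,r in((.113,.075),(.16,.075),(0.003,.086)):
    for a in np.radians(np.arange(-100,101,5)):
      u=(proj(t,(ax[0]+r*np.cos(a),ax[1]+r*np.sin(a),z))-(200,250)+.5)*k-.5
      cv2.circle(im,tuple(int(v) for v in u),1,(0,255,0) if abs(a)>1e-6 else (255,0,255),-1)
  cv2.imwrite("pics/d.png",im)
for n in("variac","wheel_grip","pointer_tip"):
  print(n,[(round(float(d["p"]),2),np.round(d["location"],1)) for d in trace(n,"wrist")])
```

```text
[0.52411633 0.20583618 0.221     ]
[0.52525185 0.20300873 0.221     ]
[0.52416184 0.2060713  0.21925393]
variac [(0.86, array([288.3, 331.8]))]
wheel_grip [(0.76, array([284.7, 372.1]))]
pointer_tip [(0.94, array([286.4, 373.5]))]
```

View pics/d.png

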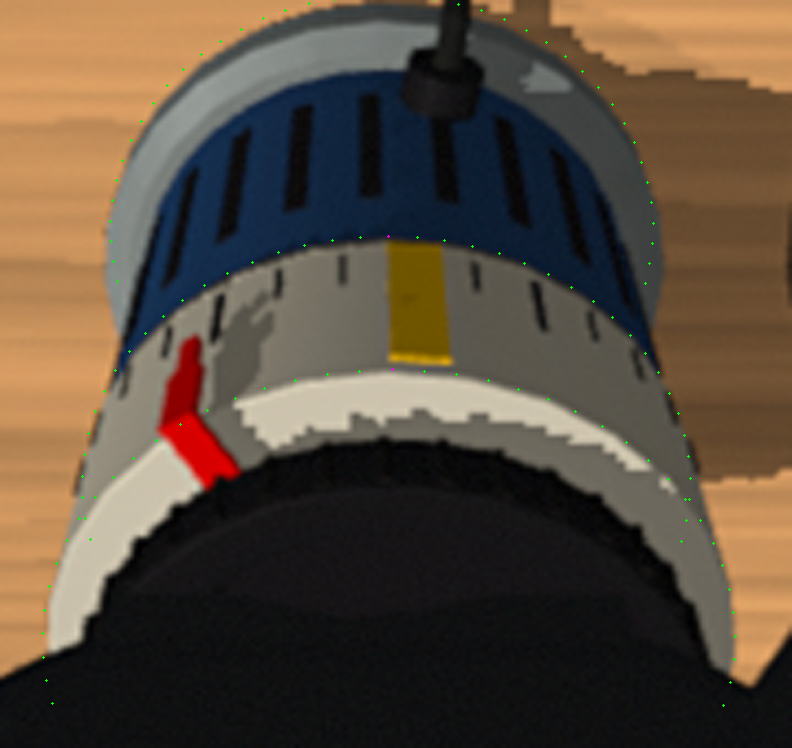

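```bash
cat >> h.py <<'E'
AX=(.524,.207)
def ang(r,px,z,rad,ax=AX):
    a=np.radians(np.arange(-180,180,.2));u=np.array([proj(r,(ax[0]+rad*np.cos(x),ax[1]+rad*np.sin(x),z)) for x in a])
    d=np.linalg.norm(u-px,axis=1);i=d.argmin();return round(np.degrees(a[i]),1),round(d[i],2)
E
python3 - <<'E'
from h import *
t=read_camera("wrist")
f=lambda x,y:np.array(((x+.5)/4.4-.5+200,(y+.5)/4.4-.5+250))
for ax in((.524,.207),(.524,.2055),(.524,.2085)):
  print(ax,"ptr tip",ang(t,f(190,340),.14,.079,ax),"ptr bend",ang(t,f(181,420),.16,.079,ax),"tape bot",ang(t,f(415,242),.115,.075,ax),"tape top",ang(t,f(421,361),.158,.075,ax),"lead",ang(t,f(451,50),.07,.105,ax))
print(place_of("zero_mark","wrist"))
for d in place_of("zero_mark","wrist"): print(ang(t,d["location"],.14,.079))
E
```

```text
(0.524, 0.207) ptr tip (np.float64(33.8), np.float64(1.25)) ptr bend (np.float64(34.8), np.float64(2.31)) tape bot (np.float64(-3.6), np.float64(0.06)) tape top (np.float64(-3.6), np.float64(0.69)) lead (np.float64(-8.4), np.float64(2.17))
(0.524, 0.2055) ptr tip (np.float64(34.8), np.float64(2.05)) ptr bend (np.float64(35.8), np.float64(1.45)) tape bot (np.float64(-2.4), np.float64(0.15)) tape top (np.float64(-2.4), np.float64(0.61)) lead (np.float64(-7.6), np.float64(2.34))
(0.524, 0.2085) ptr tip (np.float64(32.8), np.float64(0.47)) ptr bend (np.float64(33.8), np.float64(3.15)) tape bot (np.float64(-4.8), np.float64(0.1)) tape top (np.float64(-4.6), np.float64(0.79)) lead (np.float64(-9.2), np.float64(1.98))
[{'location': [208.2, 382.1], 'p': 0.59}]
(np.float64(89.4), np.float64(2.76))
```

```bash
python3 -m crank '[[-1,-4.75,0.15,0,0,0,0],[-1,-4.75,0.15,0,0,0,0],[-1,-4.75,0.2,0,0,0,0],[-1,-4.7,0.2,0,0,0,0],[-1,0,0,3,0,0,0]]'
python3 - <<'E'
from h import *
s=get_state();print(s["time"],s["eef_pos"],s["qpos"].round(2))
t=read_camera("wrist");cv2.imwrite("pics/e.png",t["color"][...,::-1])
h=atz(t,[0,0],.221)
print(proj(t,(.524,.207,.221)),proj(t,s["eef_pos"]))
E
```

```text
time: 6.65
eef_pos: [0.522, 0.2072, 0.2589]
tcp_rot: [1.0, 0.002, 0.005, -0.001]
contact_force: [1.2, -0.0, 0.7]
opening: 1.0
6.65 [0.52201446 0.20716903 0.25885761] [0.2  0.02 1.85 0.   1.26 1.76]
[283.21719226 257.39242248] [282.6663983  299.60574385]
```

View pics/e.png

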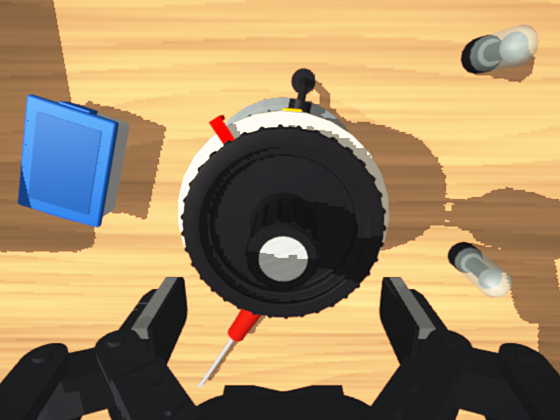

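```bash
python3 -m crank '[[-1,0.1,0,2.5,0,0,0],[-1,0,0,2.6,0,0,0],[-1,0,0,0,0,0,0],[0.6,0,0,0,0,0,0],[0.6,0,0,0,0,0,0]]' 50
python3 -m crank '[[0.9,0,0,0,0,0,0],[0.9,0,0,0,0,0,0],[0.9,0,0,0,0,0,0],[0.9,0,0,0,0,0,0]]'
python3 - <<'E'
from h import *
s=get_state();print(s["time"],s["eef_pos"],s["opening"],s["contact_force"],s["wrist_torque"])
t=read_camera("wrist");cv2.imwrite("pics/f.png",t["color"][...,::-1])
E
```

```text
time: 7.2
eef_pos: [0.5262, 0.2064, 0.2041]
tcp_rot: [1.0, 0.001, 0.001, -0.0]
contact_force: [-0.1, 0.4, -0.7]
opening: 0.692
time: 7.6
eef_pos: [0.5261, 0.2074, 0.2046]
tcp_rot: [1.0, 0.001, 0.002, -0.001]
contact_force: [0.4, 3.1, 5.6]
opening: 0.455
7.6 [0.52609125 0.20735163 0.20460383] 0.4546192708018182 [0.3674677  3.12850314 5.63823797] [0.78652618 0.05579061 0.01415411]
```

View pics/f.png

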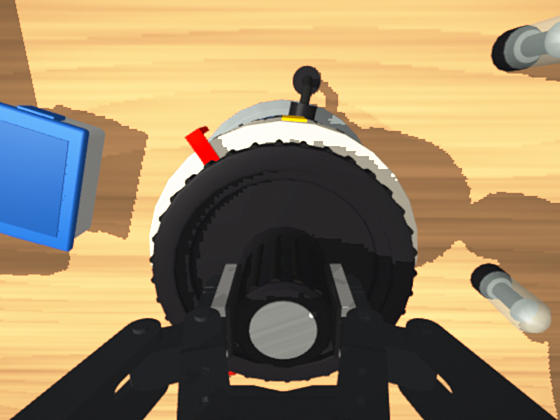

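Run:
```python
from h import *
t=read_camera("wrist");s=get_state();print(s["eef_pos"],s["contact_force"])
print(proj(t,(.524,.207,.221)),proj(t,(.522,.207,.221)), atz(t,(283,330),.221), atz(t,(283,330),.221)-s["eef_pos"])
m=R.from_quat(s["tcp_rot"]).as_matrix();print(m)
```

```text
[0.52611414 0.20734698 0.20464109] [-0.56039551  5.25176325  5.01506024]
[283.42689958 327.91071699] [283.41820998 332.24688159] [0.52303812 0.20716408 0.221     ] [-0.00307601 -0.00018289  0.01635891]
[[ 0.99998961  0.00226745  0.00395503]
 [ 0.00225586 -0.99999316  0.00293181]
 [ 0.00396165 -0.00292286 -0.99998788]]
```

```bash
python3 -m crank '[[-0.3,0,0,0,0,0,0],[-0.3,-0.25,0,0,0,0,0],[-0.3,0,0,0.2,0,0,0],[0.9,0,0,0,0,0,0],[0.9,0,0,0,0,0,0]]' 50
python3 -m crank '[[0.9,0,0,0,0,0,0],[0.9,0,0,0,0,0,-4],[0.9,0,0,0,0,0,-8],[0.9,0,0,0,0,0,-8],[0.9,0,0,0,0,0,-8]]'
python3 - <<'E'
from h import *
s=get_state();print(s["time"],s["eef_pos"],s["opening"],s["contact_force"],s["wrist_torque"])
t=read_camera("wrist");cv2.imwrite("pics/g.png",t["color"][...,::-1])
E
```

```text
time: 8.2
eef_pos: [0.5219, 0.2073, 0.2]
tcp_rot: [1.0, 0.001, -0.001, -0.001]
contact_force: [-1.1, 4.1, 0.0]
opening: 0.455
time: 8.7
eef_pos: [0.522, 0.2068, 0.2]
tcp_rot: [0.969, 0.246, -0.0, -0.001]
contact_force: [-0.2, 3.0, -0.4]
opening: 0.457
8.7 [0.52203615 0.20683829 0.19997952] 0.4568210858623205 [-0.24766348  3.01585559 -0.42455978] [ 0.47144372  0.11819223 -0.13310073]
```

View pics/g.png

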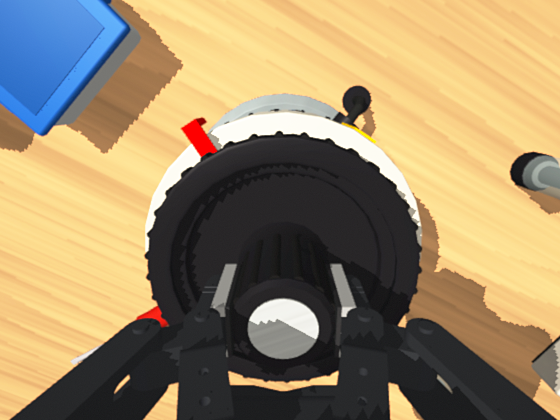

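```bash
python3 -m crank '[[0.9,0,0,0,0,0,-6],[0.9,0,0,0,0,0,-6],[0.9,0,0,0,0,0,-5]]'
python3 - <<'E'
from h import *
s=get_state();print(s["time"],s["contact_force"],s["wrist_torque"])
t=read_camera("top");crop(t,160,160,260,260,5,"g2.png")
t=read_camera("wrist");cv2.imwrite("pics/g3.png",t["color"][...,::-1])
E
```

```text
time: 9.05
eef_pos: [0.5222, 0.2066, 0.2]
tcp_rot: [0.923, 0.384, -0.0, -0.001]
contact_force: [-0.4, 3.8, 0.7]
opening: 0.458
9.05 [-0.35915897  3.79365361  0.7286224 ] [ 0.45050574  0.09716159 -0.10232143]
```

View pics/g2.png

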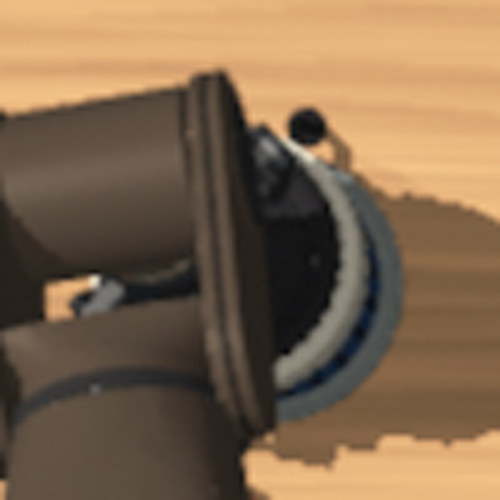

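View pics/g3.png

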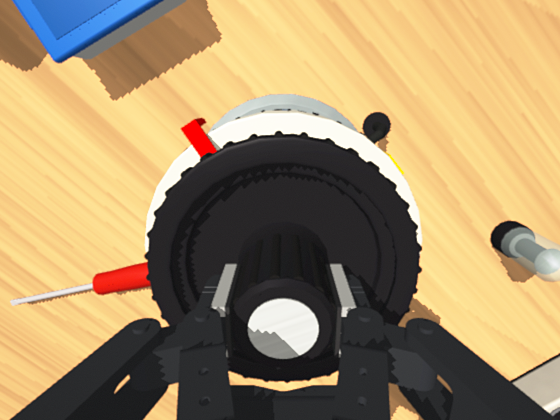

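Turning freely, with no stop yet. I'll continue in small steps and watch the torque.

```bash
for i in 1 2; do python3 -m crank '[[0.9,0,0,0,0,0,-3],[0.9,0,0,0,0,0,-3]]'
python3 -c "
from h import *
s=get_state();print(s['contact_force'],s['wrist_torque'])"; done
```

```text
time: 9.35
eef_pos: [0.5223, 0.2065, 0.2]
tcp_rot: [0.903, 0.431, -0.0, -0.001]
contact_force: [-0.1, 3.1, -1.8]
opening: 0.457
[-0.07757566  3.13153826 -1.84933087] [ 0.55472089  0.07503138 -0.09015651]
time: 9.55
eef_pos: [0.5224, 0.2065, 0.2]
tcp_rot: [0.879, 0.477, 0.0, -0.0]
contact_force: [0.2, 3.5, 0.1]
opening: 0.46
[0.20070762 3.50185883 0.08324103] [ 0.44630738  0.07233813 -0.14542722]
```

```bash
for i in 1 2 3; do python3 -m crank '[[0.9,0,0,0,0,0,-3],[0.9,0,0,0,0,0,-2]]'
python3 -c "
from h import *
s=get_state();print(s['contact_force'],s['wrist_torque'])"; done
```

```text
time: 9.75
eef_pos: [0.5218, 0.2052, 0.2]
tcp_rot: [0.858, 0.513, -0.002, 0.0]
contact_force: [-1.8, -1.1, 1.0]
opening: 0.455
[-1.78988522 -1.14832501  0.99804094] [-0.19463447  0.39099745 -1.31144459]
time: 9.95
eef_pos: [0.5224, 0.2061, 0.2]
tcp_rot: [0.835, 0.55, 0.0, -0.001]
contact_force: [1.5, 5.6, -0.3]
opening: 0.457
[ 1.45357586  5.5747842  -0.31929606] [ 1.04872453 -0.18428797 -1.02953757]
time: 10.15
eef_pos: [0.5224, 0.2057, 0.2]
tcp_rot: [0.811, 0.585, -0.0, -0.0]
contact_force: [-1.8, -1.0, 1.1]
opening: 0.453
[-1.7647999  -0.97969192  1.12651582] [-6.81340381e-04  1.25325825e-01 -1.18847609e+00]
```

```bash
python3 -m crank '[[-1,0,0,0,0,0,0],[-1,0,0,0,0,0,0],[-1,0,0,-2,0,0,0],[-1,0,0,-4,0,0,0],[-1,0,0,-4,0,0,0]]'
python3 - <<'E'
from h import *
s=get_state();print(s["time"],s["eef_pos"],s["opening"],s["contact_force"],s["qpos"].round(2))
t=read_camera("wrist");cv2.imwrite("pics/i.png",t["color"][...,::-1])
for n in("pointer_tip","tape_mark","zero_mark","wheel_grip","rocker_on_end"):
  for d in place_of(n,"wrist"): print(n,round(float(d["p"]),2),np.round(d["location"],1),ang(t,d["location"],.14,.079))
print(R.from_quat(s["tcp_rot"]).as_matrix().round(3))
E
```

```text
time: 10.65
eef_pos: [0.5221, 0.2058, 0.3005]
tcp_rot: [0.809, 0.588, -0.001, 0.0]
contact_force: [1.0, -0.3, -0.4]
opening: 1.002
10.65 [0.52205138 0.20578365 0.30054634] 1.0020183285826014 [ 0.97318012 -0.25328233 -0.39470204] [ 0.2  -0.    1.8  -0.    1.34  0.51]
pointer_tip 0.88 [256.8 106.6] (np.float64(88.8), np.float64(2.13))
tape_mark 0.75 [283.6 217.1] (np.float64(-108.8), np.float64(57.39))
zero_mark 0.64 [255.5 105.6] (np.float64(89.2), np.float64(0.78))
wheel_grip 0.76 [283.  219.2] (np.float64(-109.8), np.float64(55.27))
wheel_grip 0.52 [257.1 106.7] (np.float64(88.6), np.float64(2.31))
rocker_on_end 0.23 [387.3 387.1] (np.float64(-78.2), np.float64(137.13))
[[ 0.308  0.951 -0.002]
 [ 0.951 -0.308 -0.002]
 [-0.002 -0.001 -1.   ]]
```

View pics/i.png

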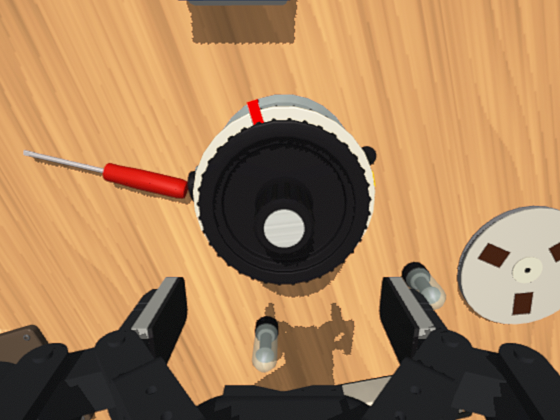

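```bash
python3 -m crank '[[-1,4.5,0,0,0,0,0],[-1,4.5,0,0,0,0,0],[-1,4,0,0,0,0,0],[-1,0,0,0,0,0,0]]'
python3 - <<'E'
from h import *
t=read_camera("wrist");crop(t,200,230,360,380,4,"j.png")
for n in("pointer_tip","zero_mark"):
  for d in place_of(n,"wrist"): print(n,round(float(d["p"]),2),np.round(d["location"],1),ang(t,d["location"],.14,.079))
E
```

```text
time: 11.35
eef_pos: [0.5619, 0.3332, 0.2966]
tcp_rot: [0.807, 0.59, -0.002, -0.001]
contact_force: [0.6, 0.4, 0.6]
opening: 0.998
pointer_tip 0.9 [263.2 257.2] (np.float64(87.6), np.float64(1.59))
zero_mark 0.71 [261.1 258. ] (np.float64(89.2), np.float64(1.84))
zero_mark 0.33 [264.5 256.6] (np.float64(86.6), np.float64(1.31))
```

View pics/j.png

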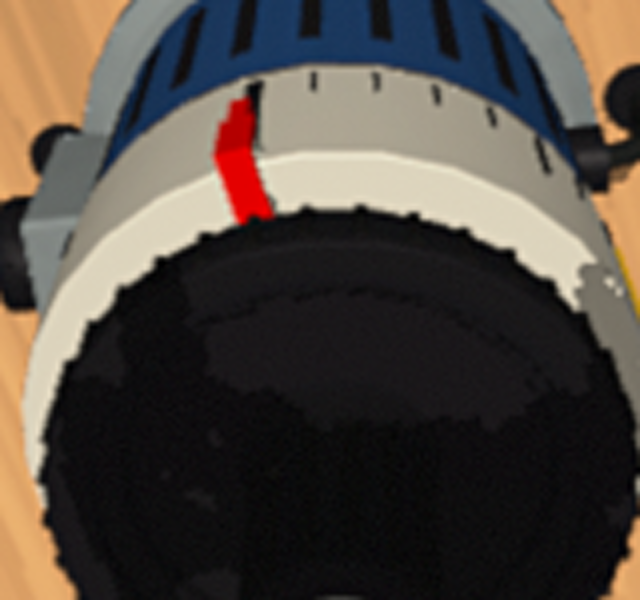

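```bash
for i in 1 2; do python3 -m crank '[[-1,-4.66,0.94,0,0,0,0],[-1,-4.66,0.94,0,0,0,0],[-1,-4.66,0.94,0,0,0,0],[-1,-4.66,0.94,0,0,0,0],[-1,-4.66,0.94,0,0,0,0]]'; done
python3 -m crank '[[0,-4.66,0.94,0,0,0,0],[1,0,0,0,0,0,8.5],[1,0,0,0,0,0,8.5],[1,0,0,0,0,0,8.5],[1,0,0,0,0,0,8.5]]' 60
python3 -m crank '[[1,0,0,0,0,0,8.5],[1,0,0,0,0,0,8.5],[1,0,0,0,0,0,8.5],[1,0,0,0,0,0,8.5],[1,0,0,0,0,0,4]]'
python3 - <<'E'
from h import *
s=get_state();print(s["time"],s["eef_pos"],s["opening"],s["contact_force"],s["qpos"].round(2))
t=read_camera("wrist");cv2.imwrite("pics/k.png",t["color"][...,::-1])
for n,z in(("rocker_on_end",.061),("outlet_bar",0)):
  for d in place_of(n,"wrist"): print(n,round(float(d["p"]),2),np.round(d["location"],1),atz(t,d["location"],z))
print(R.from_quat(s["tcp_rot"]).as_matrix().round(3))
T=read_camera("top");crop(T,160,160,360,260,4,"k2.png")
E
```

```text
time: 12.0
eef_pos: [0.5342, 0.0909, 0.3]
tcp_rot: [0.809, 0.588, -0.0, 0.0]
contact_force: [0.4, 0.2, -0.4]
opening: 1.0
time: 12.5
eef_pos: [0.507, -0.1449, 0.3001]
tcp_rot: [0.809, 0.588, -0.0, 0.0]
contact_force: [0.1, -0.2, -0.3]
opening: 1.001
time: 13.0
eef_pos: [0.5021, -0.1905, 0.2999]
tcp_rot: [0.947, 0.323, -0.0, -0.0]
contact_force: [-0.0, 0.2, 0.2]
opening: 0.142
time: 13.5
eef_pos: [0.5021, -0.1902, 0.2998]
tcp_rot: [1.0, -0.002, -0.0, -0.0]
contact_force: [0.2, -0.5, -0.5]
opening: -0.002
13.5 [ 0.50213778 -0.19019791  0.29984391] -0.0024985681909364507 [ 0.22053129 -0.53552619 -0.50928859] [-0.55 -0.06  1.86 -0.    1.34  1.02]
rocker_on_end 0.72 [282.  114.4] [ 0.56973192 -0.18962018  0.061     ]
rocker_on_end 0.56 [277.4 168.2] [ 0.5132036  -0.18427155  0.061     ]
outlet_bar 0.88 [465.  329.2] [ 0.25529342 -0.46315623  0.        ]
outlet_bar 0.65 [439.3 177.4] [ 0.48845074 -0.3915127   0.        ]
outlet_bar 0.6 [282.5 116. ] [ 0.56549869 -0.19003267  0.        ]
[[ 1.    -0.004 -0.001]
 [-0.004 -1.     0.   ]
 [-0.001 -0.    -1.   ]]
```

View pics/k.png

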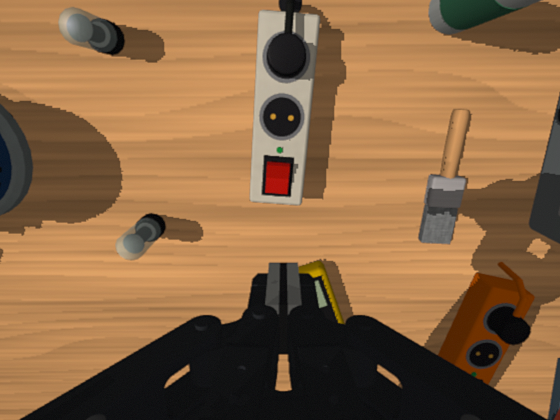

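View pics/k2.png

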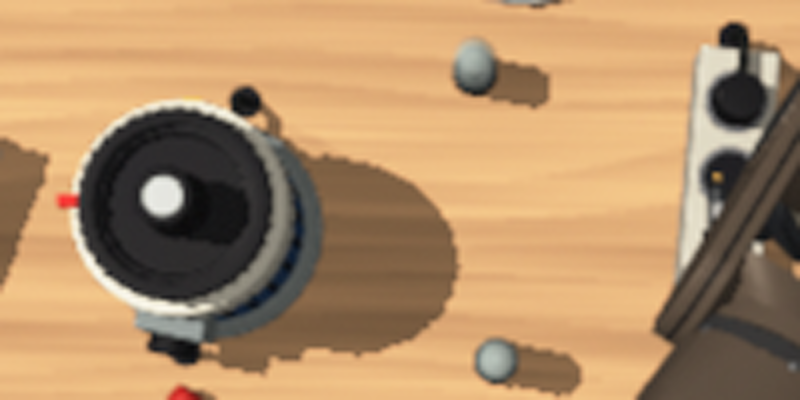

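Run:
```python
from h import *
t=read_camera("wrist");crop(t,235,0,335,215,2.8,"l.png")
C=[atz(t,p,.048)[:2] for p in((251,200.5),(301.5,204),(259.5,10.5),(320,16))]
C=np.array(C);print(C.round(4))
print(np.linalg.norm(C[0]-C[1]),np.linalg.norm(C[2]-C[3]),np.linalg.norm(C[0]-C[2]),np.linalg.norm(C[1]-C[3]))
c=C.mean(0);u=(C[2]+C[3]-C[0]-C[1]);u/=np.linalg.norm(u);print(c,u,np.degrees(np.arctan2(u[1],u[0])))
for d in(53,51,48,66): print(d,c-u*d/1000)
E=np.array([*(c-u*.053),.061]);print(proj(t,E),proj(t,[*(c-u*.048),.063]),proj(t,[*(c-u*.066),.056]))
print(atz(t,(280,150),.048),"dot")
```

```text
[[ 0.4731 -0.1528]
 [ 0.4689 -0.2119]
 [ 0.6683 -0.1667]
 [ 0.6637 -0.2265]]
0.05925927606828806 0.06003586888064726 0.1957543487354095 0.19528799292019014
[ 0.56850006 -0.1894873 ] [ 0.99734321 -0.0728459 ] -4.177463024518918
53 [ 0.51564087 -0.18562647]
51 [ 0.51763555 -0.18577216]
48 [ 0.52062758 -0.1859907 ]
66 [ 0.50267541 -0.18467947]
[278.86978535 166.5185653 ] [279.17536852 162.29441704] [278.09910328 177.17652609]
[ 0.53175476 -0.18676781  0.048     ] dot
```

View pics/l.png

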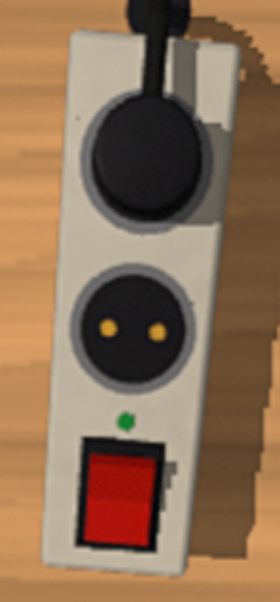

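```bash
python3 -m crank '[[1,1.7,-0.4,4,0,0,4],[1,0,0,4.2,0,0,0],[1,0,0,4.2,0,0,0],[1,0,0,4.2,0,0,0],[1,0,0,3.0,0,0,0]]'
python3 -m crank '[[1,0,0,0,0,0,0],[1,0,0,0,0,0,0]]'
python3 - <<'E'
from h import *
s=get_state();print(s["time"],s["eef_pos"],s["opening"],s["contact_force"])
t=read_camera("wrist");cv2.imwrite("pics/m.png",t["color"][...,::-1])
E
```

```text
time: 14.25
eef_pos: [0.519, -0.1849, 0.1012]
tcp_rot: [0.999, -0.033, -0.002, -0.001]
contact_force: [-0.4, -0.0, -0.1]
opening: 0.005
time: 14.45
eef_pos: [0.5206, -0.1858, 0.1046]
tcp_rot: [0.999, -0.034, -0.0, -0.0]
contact_force: [0.2, -0.6, 1.5]
opening: -0.001
14.45 [ 0.52060201 -0.1857762   0.10464651] -0.0010566712964375175 [ 0.24306859 -0.62356475  1.45757399]
```

View pics/m.png

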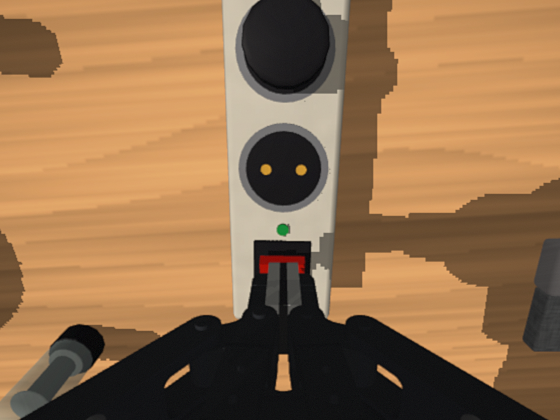

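```bash
python3 -m crank '[[1,0,0,1.5,0,0,0],[1,0,0,0.6,0,0,0],[1,0,0,0.5,0,0,0],[1,0,0,0.3,0,0,0],[1,0,0,0,0,0,0]]'
python3 -m crank '[[1,0,0,0.2,0,0,0],[1,0,0,0.2,0,0,0],[1,0,0,0,0,0,0]]'
```

```text
time: 15.0
eef_pos: [0.5224, -0.186, 0.0767]
tcp_rot: [0.999, -0.034, 0.002, 0.001]
contact_force: [2.0, 1.3, 2.8]
opening: 0.001
time: 15.3
eef_pos: [0.5227, -0.1864, 0.073]
tcp_rot: [0.999, -0.034, 0.003, 0.001]
contact_force: [3.2, 1.0, 4.7]
opening: 0.004
```

```bash
for i in 1 2; do python3 -m crank '[[1,0,0,0.15,0,0,0],[1,0,0,0,0,0,0]]'; done
```

```text
time: 15.5
eef_pos: [0.5227, -0.1864, 0.0727]
tcp_rot: [0.999, -0.034, 0.002, 0.001]
contact_force: [1.6, 2.3, 10.7]
opening: -0.002
time: 15.7
eef_pos: [0.5228, -0.1865, 0.0725]
tcp_rot: [0.999, -0.034, 0.002, 0.001]
contact_force: [-1.7, 3.1, 18.8]
opening: -0.002
```

```bash
python3 -m crank '[[1,0,0,0.1,0,0,0],[1,0,0,-3,0,0,0],[1,-2,0,-5,0,0,0],[1,-4,0,-3,0,0,0],[1,-2,0,-3,0,0,0]]'
python3 - <<'E'
from h import *
s=get_state();print(s["time"],s["eef_pos"],s["contact_force"])
t=read_camera("wrist");crop(t,200,0,360,200,3.5,"n.png");print(t["cam_to_world"][:3,3])
t=read_camera("scene");crop(t,200,230,320,310,5,"n2.png")
E
```

```text
time: 16.2
eef_pos: [0.4393, -0.1796, 0.2037]
tcp_rot: [0.999, -0.034, -0.002, -0.0]
contact_force: [-0.6, 0.1, -0.3]
opening: 0.001
16.2 [ 0.4393376  -0.1795805   0.20368633] [-0.63403133  0.08875761 -0.27194252]
[ 0.521238   -0.18534143  0.32953274]
```

View pics/n.png

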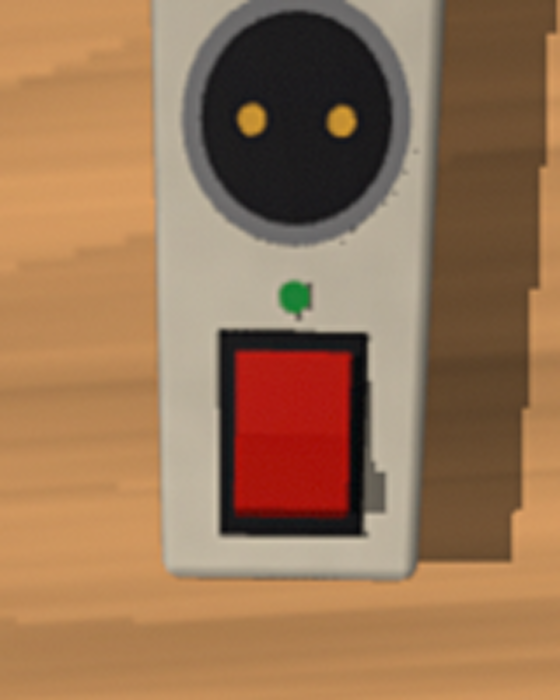

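View pics/n2.png

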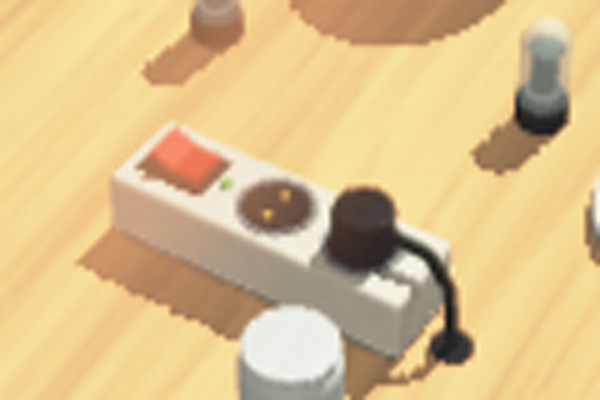

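```bash
python3 -m crank '[[1,0,0,-4.8,0,0,0],[0,0,0,-4.8,0,0,0],[-1,0.72,-4.9,0,0,0,0],[-1,0.72,-4.9,0,0,0,0],[-1,0.72,-4.9,0,0,0,0]]'
python3 -m crank '[[-1,0.72,-4.9,0,0,0,0],[-1,0.72,-4.9,0,0,0,0],[-1,0.72,-4.9,0,0,0,0],[-1,0.72,-4.9,0,0,0,0],[-1,0.72,-4.9,0,0,0,0]]'
python3 -m crank '[[-1,0,0,0,0,0,-8.4],[-1,0,0,0,0,0,-8.4],[-1,0,0,0,0,0,-8.4],[-1,0,0,0,0,0,-8.4],[-1,0,0,0,0,0,-8.4]]'
python3 -m crank '[[-1,0,0,0,0,0,-8.4],[-1,0,0,0,0,0,-8.4],[-1,0,0,0,0,0,-8.4],[-1,0,0,0,0,0,-8.4],[-1,0,0,0,0,0,-8.4]]'
python3 - <<'E'
from h import *
s=get_state();print(s["time"],s["eef_pos"],s["opening"],s["qpos"].round(2))
t=read_camera("wrist");cv2.imwrite("pics/o.png",t["color"][...,::-1])
print(proj(t,(.523,.207,.221)), tool(np.array([.523,.207,.203])-s["eef_pos"]))
E
```

```text
time: 16.8
eef_pos: [0.4734, -0.0339, 0.2984]
tcp_rot: [0.999, -0.035, -0.001, 0.0]
contact_force: [1.1, 0.3, -1.2]
opening: 0.677
time: 17.3
eef_pos: [0.5256, 0.2089, 0.2974]
tcp_rot: [0.999, -0.033, -0.002, 0.001]
contact_force: [1.1, -0.1, -0.2]
opening: 1.002
time: 17.8
eef_pos: [0.5255, 0.2068, 0.2971]
tcp_rot: [0.944, 0.33, -0.002, 0.0]
contact_force: [-1.2, -0.3, -0.1]
opening: 1.003
time: 18.3
eef_pos: [0.5256, 0.2067, 0.2971]
tcp_rot: [0.763, 0.646, -0.002, -0.001]
contact_force: [-0.4, -0.3, 0.2]
opening: 0.999
18.3 [0.52556972 0.20671129 0.29714109] 0.9991482600885494 [ 0.2   0.01  1.8  -0.    1.34  0.36]
[278.48227892 232.40834942] [ 7.75291976e-03 -2.20456484e-01  9.41507617e+00]
```

View pics/o.png

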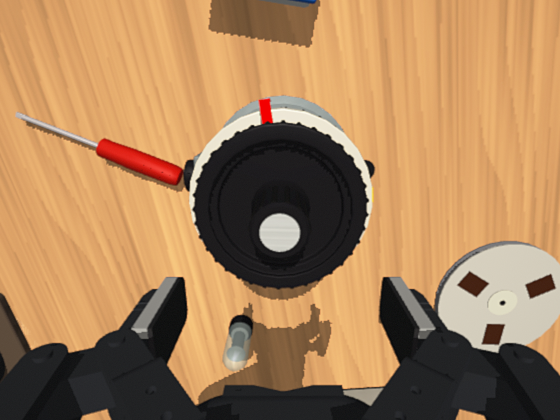

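```bash
python3 -m crank '[[-1,0,-0.2,3,0,0,0],[-1,0,0,3.4,0,0,0],[-1,0,0,3,0,0,0],[0.3,0,0,0,0,0,0],[0.9,0,0,0,0,0,0]]' 50
python3 -m crank '[[0.9,0,0,0,0,0,0],[0.9,0,0,0,0,0,0],[0.9,0,0,0,0,0,0],[0.9,0,0,0,0,0,4],[0.9,0,0,0,0,0,7]]'
python3 -c "
from h import *
s=get_state();print(s['contact_force'],s['wrist_torque'],s['eef_pos'])"
```

```text
time: 18.85
eef_pos: [0.5236, 0.2071, 0.2046]
tcp_rot: [0.766, 0.643, -0.001, -0.001]
contact_force: [0.2, 0.8, 1.1]
opening: 0.691
time: 19.35
eef_pos: [0.5232, 0.2078, 0.2081]
tcp_rot: [0.825, 0.566, -0.001, -0.001]
contact_force: [-5.0, 0.0, 3.9]
opening: 0.455
[-5.04700953  0.04173625  3.86435413] [0.15317224 1.12175383 0.16622551] [0.52316152 0.20780792 0.20813047]
```

```bash
python3 -m crank '[[0.9,0,0,0,0,0,8],[0.9,0,0,0,0,0,8],[0.9,0,0,0,0,0,8],[0.9,0,0,0,0,0,8],[0.9,0,0,0,0,0,8]]'
python3 -m crank '[[0.9,0,0,0,0,0,8],[0.9,0,0,0,0,0,8],[0.9,0,0,0,0,0,8],[0.9,0,0,0,0,0,4],[0.9,0,0,0,0,0,0]]'
python3 - <<'E'
from h import *
s=get_state();print(s["time"],s["eef_pos"],s["contact_force"],s["wrist_torque"])
t=read_camera("wrist");crop(t,130,60,440,290,2.5,"p.png")
f=lambda x,y:np.array(((x+.5)/3-.5+130,(y+.5)/3-.5+60))
for n in("pointer_tip","tape_mark"):
  for d in place_of(n,"wrist"): print(n,round(float(d["p"]),2),np.round(d["location"],1),ang(t,d["location"],.14,.079))
t=read_camera("scene");crop(t,270,140,350,230,6,"p2.png")
E
```

```text
time: 19.85
eef_pos: [0.5234, 0.2076, 0.2082]
tcp_rot: [0.969, 0.249, -0.001, -0.001]
contact_force: [-5.2, -0.3, 3.2]
opening: 0.453
time: 20.35
eef_pos: [0.5235, 0.2074, 0.2081]
tcp_rot: [1.0, 0.009, -0.001, -0.0]
contact_force: [-5.7, -2.5, 3.5]
opening: 0.451
20.35 [0.52348318 0.2074436  0.20813381] [-5.74522361 -2.45147988  3.49288529] [ 0.17048342  0.89675048 -0.07131217]
pointer_tip 0.75 [265.2 111.1] (np.float64(8.6), np.float64(5.58))
tape_mark 0.41 [295.9 101.7] (np.float64(-3.8), np.float64(3.05))
```

View pics/p.png

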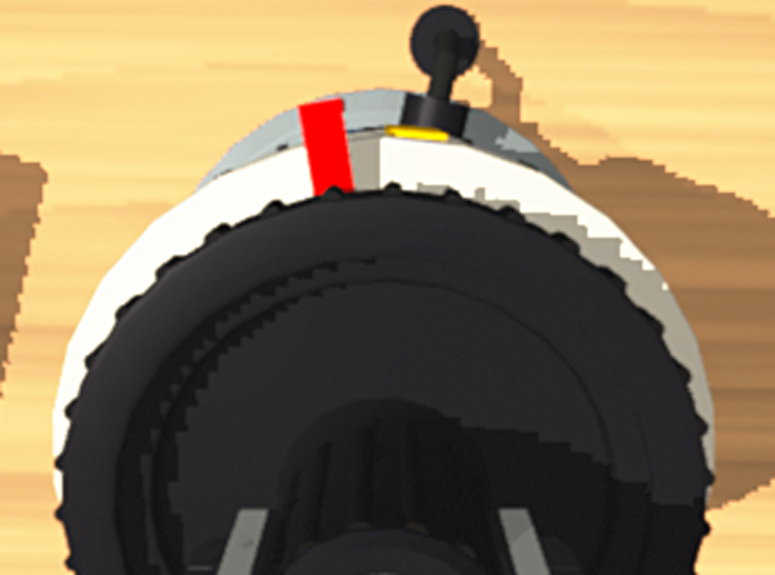

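View pics/p2.png

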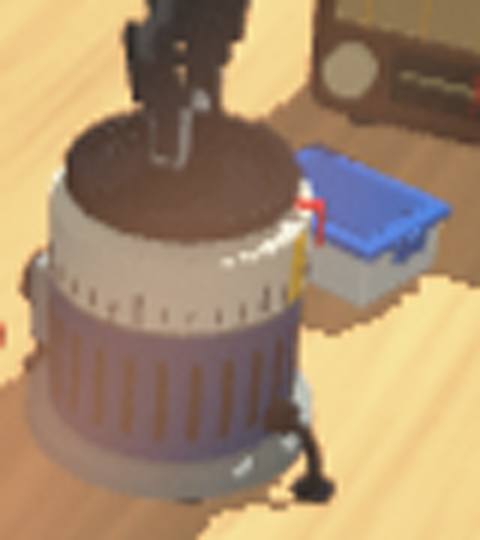

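Run:
```python
from h import *
t=read_camera("wrist")
f=lambda x,y:np.array(((x+.5)/2.5-.5+130,(y+.5)/2.5-.5+60))
for n,p,z in(("pt outer",(321,103),.167),("pt inner",(334,189),.17),("tape",(418,133),.157),("tapeL",(387,131),.157),("tapeR",(448,136),.157)):
  q=atz(t,f(*p),z)[:2]-(.5235,.207);print(n,q.round(4),np.hypot(*q).round(4),np.degrees(np.arctan2(q[1],q[0])).round(1))
```

```text
pt outer [0.0811 0.0135] 0.0822 9.5
pt inner [0.0655 0.0109] 0.0664 9.4
tape [ 0.0756 -0.0053] 0.0758 -4.0
tapeL [0.0759 0.0009] 0.0759 0.7
tapeR [ 0.0752 -0.0114] 0.076 -8.6
```

```bash
python3 -m crank '[[0.9,0,0,0,0,0,5],[0.9,0,0,0,0,0,5],[0.9,0,0,0,0,0,3.5],[0.9,0,0,0,0,0,0],[0.9,0,0,0,0,0,0]]'
python3 - <<'E'
from h import *
t=read_camera("wrist");crop(t,130,60,440,290,2.5,"q.png")
E
```

```text
time: 21.1
eef_pos: [0.5235, 0.2074, 0.2082]
tcp_rot: [0.994, -0.108, -0.001, -0.0]
contact_force: [-6.4, -2.2, 2.8]
opening: 0.452
```

View pics/q.png

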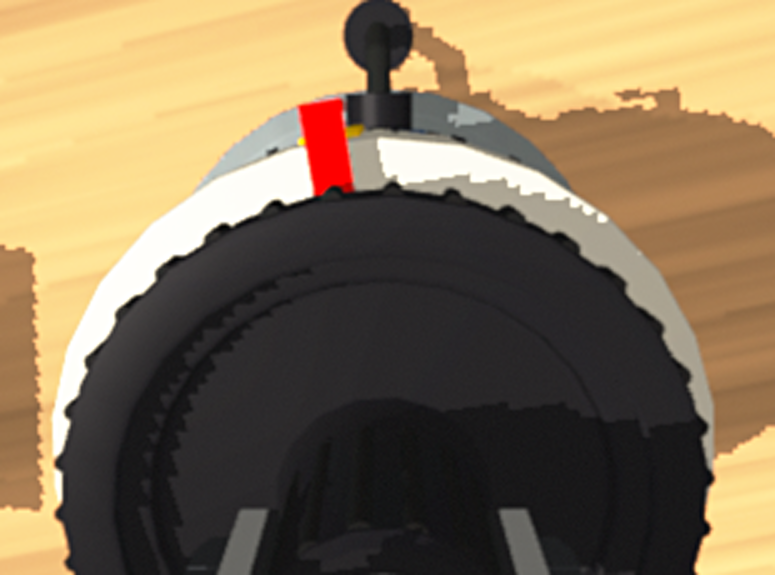

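```bash
python3 - <<'E'
from h import *
t=read_camera("wrist")
f=lambda x,y:np.array(((x+.5)/2.5-.5+130,(y+.5)/2.5-.5+60))
for n,p,z in(("pt outer",(321,103),.167),("pt inner",(334,189),.17),("tapeL",(299,143),.157),("tapeR",(363,131),.157)):
  q=atz(t,f(*p),z)[:2]-(.5235,.207);print(n,q.round(4),np.hypot(*q).round(4),np.degrees(np.arctan2(q[1],q[0])).round(1))
E
python3 -m crank '[[-1,0,0,0,0,0,0],[-1,0,0,0,0,0,0],[-1,0,0,-1.5,0,0,0],[-1,0,0,-4,0,0,0],[-1,0,0,-3,0,0,0]]'
python3 -m crank '[[-1,4.9,0,0,0,0,0],[-1,4.9,0,0,0,0,0],[-1,4.9,0,0,0,0,0],[-1,4,0,0,0,0,0],[-1,0,0,0,0,0,0]]'
python3 - <<'E'
from h import *
t=read_camera("wrist");crop(t,220,230,360,380,4,"r.png");
s=get_state();print(s["eef_pos"])
for n in("pointer_tip","tape_mark"):
  for d in place_of(n,"wrist"): print(n,round(float(d["p"]),2),np.round(d["location"],1),ang(t,d["location"],.14,.079))
E
```

```text
pt outer [ 0.0819 -0.0058] 0.0821 -4.0
pt inner [ 0.0662 -0.0047] 0.0664 -4.0
tapeL [0.0756 0.0011] 0.0756 0.9
tapeR [ 0.075  -0.0121] 0.076 -9.1
time: 21.7
eef_pos: [0.5247, 0.2074, 0.2942]
tcp_rot: [0.994, -0.108, 0.001, -0.0]
contact_force: [1.1, 0.5, 0.3]
opening: 1.003
time: 22.2
eef_pos: [0.7107, 0.165, 0.2897]
tcp_rot: [0.994, -0.109, 0.0, 0.0]
contact_force: [-0.5, -0.1, -0.4]
opening: 1.003
[0.70866766 0.16604625 0.29027276]
pointer_tip 0.83 [271.4 316.2] (np.float64(-4.6), np.float64(1.68))
tape_mark 0.6 [273.  315.9] (np.float64(-5.8), np.float64(1.56))
tape_mark 0.22 [415.6 183.4] (np.float64(-47.4), np.float64(167.07))
```

View pics/r.png

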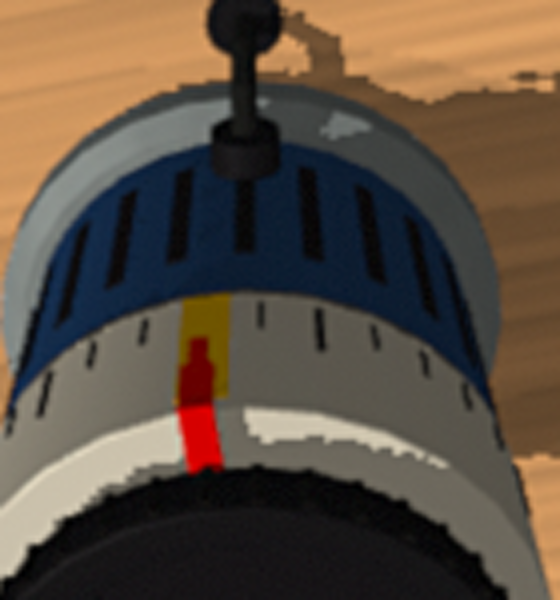

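Run:
```python
from h import *
t=read_camera("wrist")
f=lambda x,y:np.array(((x+.5)/4-.5+220,(y+.5)/4-.5+230))
for ax in((.5235,.207),(.5235,.2055)):
  print("tip",ang(t,f(199,341),.14,.079,ax),"tapebot",ang(t,f(206.5,295),.118,.075,ax),"tapeL/R",ang(t,f(180,345),.14,.075,ax),ang(t,f(230,345),.14,.075,ax))
for n,z in(("valve_a",0),):
  pass
T=read_camera("top");cv2.imwrite("pics/s.png",T["color"][...,::-1])
```

```text
tip (np.float64(-1.8), np.float64(4.57)) tapebot (np.float64(-2.2), np.float64(2.51)) tapeL/R (np.float64(2.0), np.float64(1.08)) (np.float64(-7.4), np.float64(2.9))
tip (np.float64(-0.6), np.float64(4.6)) tapebot (np.float64(-1.0), np.float64(2.55)) tapeL/R (np.float64(3.2), np.float64(1.01)) (np.float64(-6.2), np.float64(3.06))
```

View pics/s.png

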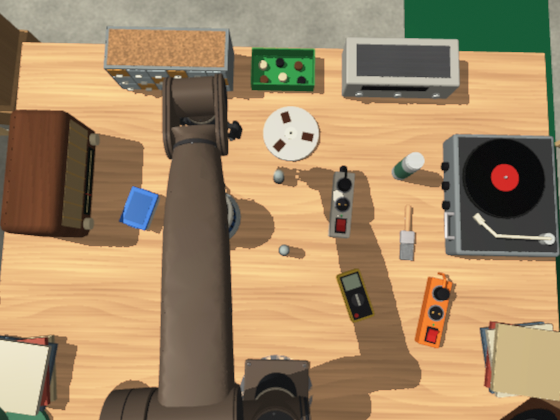

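```bash
python3 -m crank '[[-1,2,-4,0,0,0,0],[-1,2,0,0,0,0,0],[-1,0,0,0,0,0,0],[-1,0,0,0,0,0,0]]'
python3 - <<'E'
from h import *
t=read_camera("wrist");p=t["cam_to_world"][:3,3];print(p,np.degrees(np.arctan2(p[1]-.207,p[0]-.5235)));crop(t,200,200,340,350,5,"u.png")
E
```

```text
time: 22.85
eef_pos: [0.7535, 0.1981, 0.2916]
tcp_rot: [0.994, -0.107, 0.0, -0.0]
contact_force: [-0.1, 0.0, -0.6]
opening: 1.001
[0.8332336  0.18056285 0.41778157] -4.878626363836656
```

View pics/u.png

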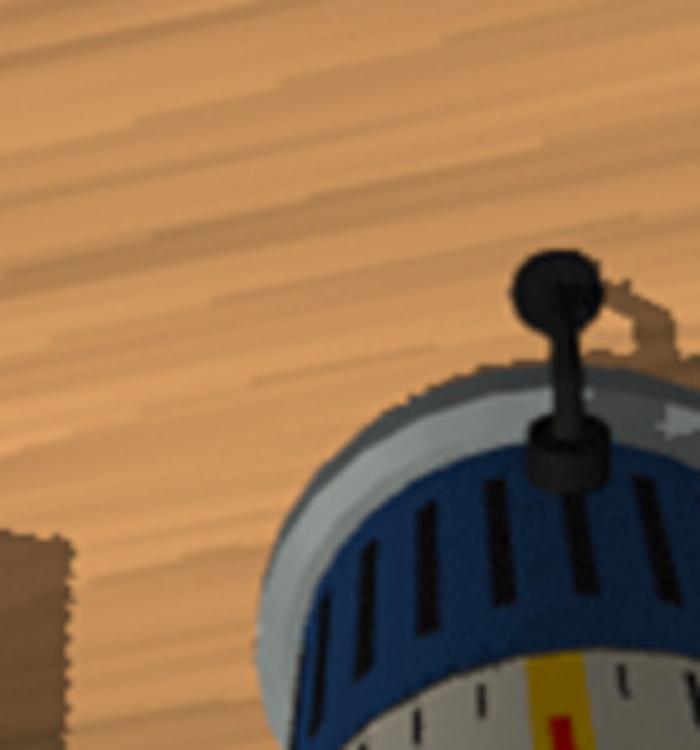

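Run:
```python
from h import *
t=read_camera("wrist");crop(t,270,310,370,400,6,"v.png")
t=read_camera("scene");cv2.imwrite("pics/w.png",t["color"][...,::-1])
```

```text
(no output)
```

View pics/v.png

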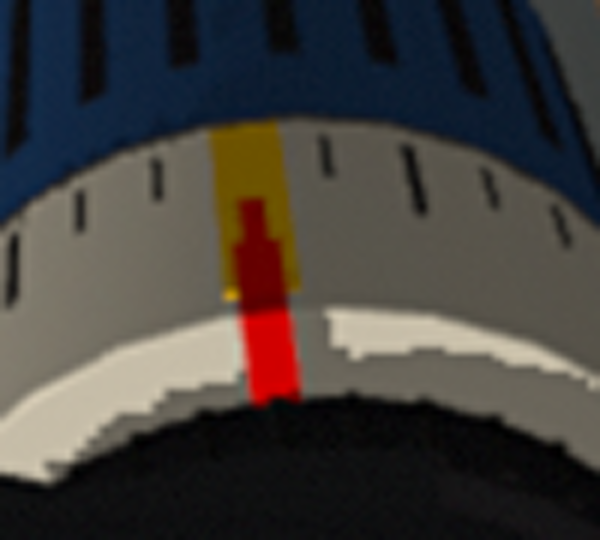

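View pics/w.png

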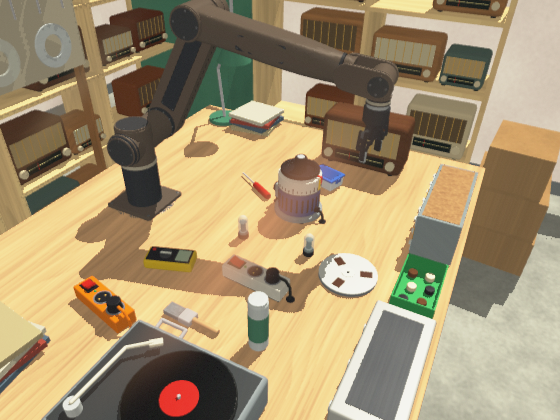

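The pointer stands on the middle of the tape: tip at about (252,205) in the crop, tape from 217 to 287 at that row. Both valves are upright, and everything else stands where it was.

```bash
python3 -c "
from plant import *
print(sign_off())"
```

```text
the job is handed in; nothing more can be done
None
```

The job is done in the order asked and handed in at about 23 s of the 64 s allowed; the sign-off gave no verdict.

- **Zero:** I wound the wheel anticlockwise until it hit the stop. The torque rose from about 0.1 to about 1.2 N m, and the picture showed the pointer at the thick zero tick.
- **Rocker:** I pressed the white bar's rocker down to its stop, reaching about 19 N. Close-up, the on-half lay level and the other half stood up.
- **Tape:** I then wound the wheel clockwise, released it and backed away.

**Last checks:**
- A square-on close-up showed the pointer tip on the middle of the tape.
- Angles worked out from the pictures agreed to within about 1° between pointer and tape. One oblique view fitted poorly (about 5 pixels off), so I relied on the square-on view.
- Both valves are upright, nothing else was seen to have moved, and the robot is touching nothing.

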